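# Swap the flat battery in the push-push charging dock

## Robot

A 6-joint arm with a two-finger parallel gripper is mounted at the origin on the work surface. World frame = base frame: x ahead of the robot, y to its left, z up, the work surface at z = 0. Lengths are in m, angles in rad, forces in N, time in s.
With the tool pointing down it reaches from about 0.25 to 0.725 m from the base axis. Payload 4 kg.
Tool frame: the origin (TCP) lies midway between the tips of the shut fingers; the grasp point (between the pads) lies 19 mm behind it; z points along the fingers, y is the line along which they close (so a half turn about z gives the same grasp; the last joint's range is limited). The gripper opens to 85 mm and grips with 20 to 120 N. Pads are 22 mm wide; open, the fingers measure 114 mm over their backs; the gripper's body (76 mm by 85 mm) begins 54 mm behind the grasp point. The pads swing forward as they close: fully open they stand 13 mm farther back than shut.
Start: joints at [1.16, 0.241, 0.005, 1.335, 0, 1.571], TCP at [0.2, 0.458, 0.231] pointing down, gripper open.
Joint ranges: [-2.72, 2.72], [-1.05, 1.87], [-1.09, 1.28], [-1.99, 2.15], [-1.42, 1.44], [-3.14, 3.14]. Speed limits (rad/s): [2.79, 2.79, 3.14, 3.14, 3.14, 3.14].

## Interface

Orientations are given as a unit quaternion [x, y, z, w].
In Python, from workcell import bot gives the robot as it stands. The module is installed in compiled form; this text tells all that it offers.
- The arm moves only by the tool jog_arm, never from a script. Its argument "deltas" is a list of rows, each an object with "fingers": the opening, from 0 (shut) to 1 (fully open); "delta_pos": the shift along the tool's x, y, z normalised to -1 to 1, where 1 is 300 mm, a list of three; "yaw": the turn about the tool's z normalised to -1 to 1, where 1 is pi/4 rad. A call has 1 to 12 rows; each row is the pose to reach, as a shift and turn from the pose commanded when the call began, along the tool's axes at that moment; what a row does not reach only later rows make up. A row lasts 1/10 s, in which the tool goes at most 50 mm and 8.59 degrees, less where a joint would pass 70% of its speed; a pose out of reach is approached as far as the arm can. A call with a number of a shift or a turn outside -1 to 1 is refused whole. A call with a gripper value outside its range is refused whole. The fingers move at their own pace and stop on an object; the grip force is fixed at half the most. Time passes only in rows, so rows that repeat a pose let the fingers close. It gives the time, the measured TCP pose, the force, the opening and the grip force at its end, in the units of the state.
- bot.get_obs(): the state, without advancing time (a new reading comes with each control period).
- bot.camera(name): name is "scene" or "top" or "wrist"; returns a dict with "image" (420x560x3 uint8, red, green, blue), "range_z" (420x560 float32, m along the optical axis (not along the pixel's ray), 0 where there is no reading), "fx", "fy", "cx", "cy" (pixels), "distortion" ([k1, k2, p1, p2, k3] as OpenCV has them; the pictures are not rectified), "rvec" (rotation vector, rad) and "tvec" (3), from world to camera coordinates, as OpenCV has them. Camera axes: x right, y down, z forward; pixel columns grow to the right and rows downward; lengths in m; the calibration is good to about 2 mm. A picture is of the moment at which its call begins.
- bot.job_done(): hands the job in; it is judged then, once.
The state is a dict: "clock": time; "joint_pos": joint angles; "joint_vel": joint speeds; "tau": joint torques, N m; "eef_pos": TCP position; "tool_rot": TCP orientation; "ft_force": force on the tool from outside, world axes, zero at the start; "ft_torque": the same for the moment, N m; "grip_width": finger opening in m; "grasp_force": force on a finger pad.
Only numpy, scipy, OpenCV 4.12 (cv2) and the standard library are available. Lean on these libraries where they do the work, as an engineer would, in place of code of your own. Each camera call takes 0.05 s, during which the arm holds its last target. There are 200 camera calls.

## Task

Swap the battery cells in the charging dock: press the flat red-capped cell down until the catch lets go and it pops up, lift it out and stand it upright in the wooden tray. Then put the charged green-capped cell in the bay and press it down until the catch holds it down when you let go. Press gently, by feel, never hard against the stop, and leave the pliers, wax tube and jar where they are.

Things in the scene. Friction and masses are not known exactly. Their poses are not given: they have to be found in the camera images.
- dock: Grey plastic charging dock fixed to the bench, 120 x 100 mm, deck 70 mm high, bay in its middle. Origin: centre of its underside; x along the bay. Push-push catch: press a cell past its caught height up to the solid stop, which differs from dock to dock (4 to 10 mm past) and can only be felt; let up and it is caught. The same press again frees it to rise. Too short a press does nothing.
- mouth (a point): Centre of the bay's opening, level with the deck. Bay 46 (its x) x 32 mm (its y), 3 mm chamfer at the rim, 1 mm clearance to a cell on each side. Mouth, dock, plate and a cell in the bay share one upright axis and yaw. With a cell pressed to the stop, its top lies from 3 mm above to 5 mm below the deck, so the fingers may dip into the bay. Over 25 N on rim or deck does damage.
- lift: Steel floor plate of the bay, 40 x 26 mm, on a damped spring. Origin: centre of its top. Sprung up it lies 28 mm below the mouth (a cell then stands 28 mm proud of the deck); caught, 49 to 51 mm below (cell 5 to 7 mm proud, differing from dock to dock). Pressed slowly (10 mm/s) it takes 2 to 7 N, then the force climbs steeply at a solid stop: 10 N is enough, over 20 N does damage.
- flat_cell: Flat battery cell: upright block 44 (x) x 30 (y) x 56 mm, about 90 g, black with a red cap (upper 18 mm). Origin: centre of its underside. At the start it is held down in the bay by the catch.
- fresh_cell: Charged battery cell of the same size and shape, about 90 g, black with a green cap, standing upright on the bench at the start. Origin: centre of its underside. Fits the bay either way round.
- tray: Open wooden tray fixed to the bench, outside 150 (x) x 120 (y) x 25 mm, walls and floor 4 mm thick. Origin: centre of its underside.
- pliers: Red-handled pliers lying flat, about 135 mm long, 13 mm high. Bystander. Origin near the joint, on the underside; jaws to +x.
- wax_tube: Dark green upright wax rod, 36 mm diameter, 85 mm high. Bystander. Origin: centre of its underside.
- jar: Small glass jar with a steel cap, 52 mm diameter, 60 mm high. Bystander. Origin: centre of its underside.

How it is judged:
On the way, in this order (a step that is already met when the one before it is completed fails the run):
1. The flat cell has been let go by the catch: it stands in the bay on the raised floor plate (both within 5 mm of the sprung-up height) (z of flat_cell in the frame of mouth between -0.033 and -0.023 m and z of lift in the frame of mouth above -0.033 m and horizontal distance between flat_cell and mouth below 0.006 m), for 0.1 s.
2. The flat cell stands upright on the tray's floor, let go (x of flat_cell in the frame of tray between -0.055 and 0.055 m and y of flat_cell in the frame of tray between -0.042 and 0.042 m and z of flat_cell in the frame of tray below 0.01 m and angle between flat_cell's own z axis and vertical below 0.15 rad and linear speed of flat_cell below 0.03 m/s and contact force between the fingers and flat_cell below 0.1 N), for 0.2 s.
At the end, for the whole second after the job is handed in: The charged cell is upright in the bay (within 5 mm of its centre), held down by the catch with its top less than 10 mm above the deck, at rest and untouched; the flat cell stands upright (within 0.15 rad) on the tray's floor inside its walls, at rest and untouched (all of step 2 and z of each of fresh_cell, lift in the frame of mouth below -0.046 m and horizontal distance between fresh_cell and mouth below 0.005 m and angle between the z axis of fresh_cell and the z axis of mouth, either way round below 0.1 rad and linear speed of fresh_cell below 0.02 m/s and contact force between the fingers and fresh_cell below 0.1 N).
It fails at once if A cell is pressed on the bay's floor plate with more than 20 N (contact force between any of fresh_cell, flat_cell and lift above 20 N).
It fails at once if The charged cell or the fingers are pressed on the dock itself with more than 25 N (contact force between any of fresh_cell, the fingers and dock above 25 N).
It fails at once if The pliers, the wax tube or the jar are shifted by more than 20 mm (distance of any of pliers, wax_tube, jar from where it was at the start of the episode above 0.02 m).
It also fails if it takes over 72 s, if anything falls off the work surface, if the arm or the gripper's body presses on something with over 40 N, if the wrist force passes 120 N, or if a joint passes its speed limit or range.

## Working session

There is one attempt and no reset: what is moved stays moved. The work goes in short steps, Python scripts to look and compute and a tool call to move; the robot and the scene stay as the last step left them, time stands still between calls to the robot, and variables do not carry over. Pictures are saved under pics/ and viewed, at most 10 in all, crops included, and the job is handed in when it is done.

Besides the shell and the picture viewer there is one more tool, called after "Request:" in YAML: its name, and indented under it one key for each argument. jog_arm: Moves the arm, as the interface text tells. Scaled input: -1 to 1 covers 300 mm each way for a shift and pi/4 rad each way for a turn. Its arguments: {"type":"object","properties":{"deltas":{"type":"array","items":{"type":"object","properties":{"fingers":{"type":"number"},"delta_pos":{"type":"array","items":{"type":"number"}},"yaw":{"type":"number"}}}}},"required":["deltas"]}

```bash
mkdir -p pics
cat > h.py <<'E'
import numpy as np, cv2
from workcell import bot
def cap(name):
    c=bot.camera(name); np.savez('%s.npz'%name,**c); return c
def load(name): return dict(np.load('%s.npz'%name))
def cloud(c):
    h,w=c['range_z'].shape
    K=np.array([[c['fx'],0,c['cx']],[0,c['fy'],c['cy']],[0,0,1]],float)
    v,u=np.mgrid[:h,:w]
    p=cv2.undistortPoints(np.stack([u,v],-1).reshape(-1,1,2).astype(np.float64),K,np.array(c['distortion'],float)).reshape(h,w,2)
    z=c['range_z'].astype(float); P=np.dstack([p*z[...,None],z])
    R=cv2.Rodrigues(np.array(c['rvec'],float))[0]
    W=(P-np.array(c['tvec']).reshape(3))@R
    W[z==0]=np.nan
    return W
E
python3 - <<'E'
from h import *
o=bot.get_obs(); print({k:np.round(v,4) for k,v in o.items()})
for n in ('top','scene'):
    c=cap(n); cv2.imwrite(f'pics/{n}0.png',c['image'][...,::-1])
E
```

```text
{'clock': np.float64(0.0), 'joint_pos': array([ 1.16  ,  0.2414,  0.0037,  1.3352, -0.    ,  1.5708]), 'joint_vel': array([-0.0002, -0.0004,  0.0011,  0.003 , -0.0003,  0.0007]), 'tau': array([ 1.80000e-03, -3.72315e+01,  2.52411e+01,  1.70000e-02,
        2.00000e-04,  0.00000e+00]), 'eef_pos': array([0.1994, 0.4578, 0.2304]), 'tool_rot': array([ 2.039e-01,  9.790e-01, -1.000e-03, -2.000e-04]), 'ft_force': array([ 0.3352, -0.05  ,  0.1866]), 'ft_torque': array([ 0.0361,  0.0134, -0.0355]), 'grasp_force': np.float64(0.0), 'grip_width': np.float64(0.0855)}
```

View pics/top0.png

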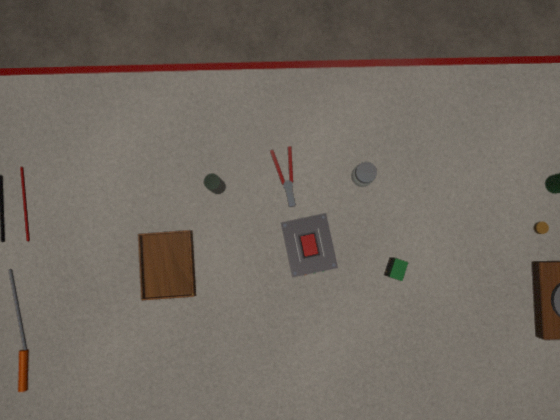

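View pics/scene0.png

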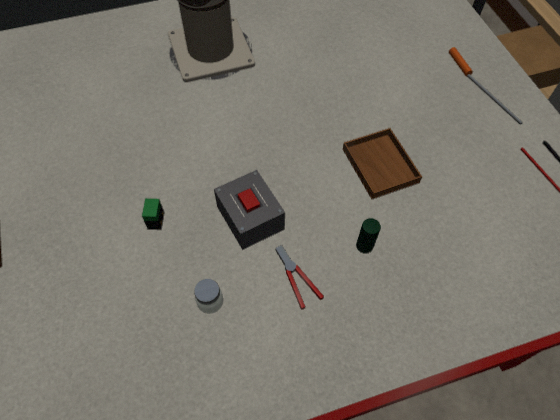

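The top view shows the dock at about (309,245) with the red cap at (309,245), the green cell at (398,269), the tray at (167,265), the wax tube at (215,184), the pliers at (285,180) and the jar at (365,174). I'll fit the poses from the depth data.

```bash
cat > m.py <<'E'
from h import *
def rect(pts,lab):
    (cx,cy),(w,h),a=cv2.minAreaRect(pts[:,:2].astype(np.float32)*1000)
    print(lab,len(pts),'c',round(cx,1),round(cy,1),'wh',round(w,1),round(h,1),'ang',round(a,1),'z med',round(np.median(pts[:,2])*1000,1),'mean',np.round(pts[:,:2].mean(0)*1000,1))
for n in ('top','scene'):
    c=load(n); W=cloud(c); im=c['image'].astype(int); r,g,b=im[...,0],im[...,1],im[...,2]
    ok=~np.isnan(W[...,2])
    print(n,'table z',np.nanmedian(W[...,2])*1000)
    X,Y,Z=W[...,0],W[...,1],W[...,2]
    for lab,(u,v) in {'top':dict(dock=(309,245),green=(398,269),tray=(167,265),wax=(215,184),pl=(289,185),jar=(366,171)),'scene':dict(dock=(249,200),green=(152,207),tray=(383,162),wax=(371,226),pl=(290,262),jar=(207,288))}[n].items():
        print(lab,np.round(W[v,u]*1000,1))
    red=(r>90)&(g<60)&(b<60)&ok&(Z>.06)&(Z<.09); red[:100]&=(n=='scene')
    dk=W[245,309] if n=='top' else W[200,249]
    near=np.hypot(X-dk[0],Y-dk[1])<.1
    rect(W[red&near],'redcap'); rect(W[near&ok&(Z>.062)&(Z<.08)],'dock')
    gr=(g>r+25)&(g>b+25)&ok&(Z>.05)&(Z<.065)
    gp=W[269,398] if n=='top' else W[207,152]
    rect(W[gr&(np.hypot(X-gp[0],Y-gp[1])<.06)],'green')
    t=W[265,167] if n=='top' else W[162,383]
    rect(W[ok&(np.hypot(X-t[0],Y-t[1])<.12)&(Z>.016)&(Z<.04)],'tray')
    for lab,(u,v),z0 in (('wax',(215,184) if n=='top' else (371,226),.075),('jar',(366,171) if n=='top' else (207,288),.05)):
        t=W[v,u]; rect(W[ok&(np.hypot(X-t[0],Y-t[1])<.06)&(Z>z0)],lab)
E
python3 m.py
```

```text
top table z -0.7509520499672695
dock [528.2 -50.6  78.2]
green [ 473.7 -241.9   56.5]
tray [4.866e+02 2.730e+02 1.000e-01]
wax [660.8 147.3  85.1]
pl [665.7 -10.8  12.2]
jar [ 687.3 -179.1   58.7]
redcap 274 c 529.2 -50.2 wh 42.8 28.4 ang 10.9 z med 76.5 mean [529.2 -50.2]
dock 2603 c 529.6 -50.1 wh 120.0 100.0 ang 11.0 z med 69.8 mean [529.3 -50.2]
green 256 c 473.5 -243.2 wh 28.4 42.1 ang 69.6 z med 55.8 mean [ 473.4 -243.1]
tray 542 c 488.9 271.0 wh 150.2 122.1 ang 3.2 z med 23.4 mean [486.7 272.3]
wax 224 c 667.4 155.2 wh 34.3 34.8 ang 66.8 z med 84.1 mean [667.1 154.9]
jar 368 c 685.9 -178.4 wh 45.4 45.1 ang 26.3 z med 59.5 mean [ 685.4 -177.9]
scene table z -0.788237125181983
dock [535.8 -50.3  77.5]
green [ 475.8 -239.5   53.7]
tray [485.9 280.    3. ]
wax [668.9 155.5  82.4]
pl [660.8  -4.7   9.9]
jar [nan nan nan]
redcap 253 c 528.7 -50.7 wh 48.8 28.8 ang 12.0 z med 75.7 mean [530.8 -50.3]
dock 2592 c 531.0 -50.1 wh 123.6 101.2 ang 11.0 z med 69.1 mean [534.9 -50.7]
green 257 c 476.3 -242.8 wh 28.9 43.7 ang 68.1 z med 54.8 mean [ 476.8 -243. ]
tray 645 c 491.4 270.5 wh 152.9 122.6 ang 3.5 z med 22.2 mean [492.9 270.7]
wax 267 c 669.1 154.4 wh 36.0 34.0 ang 3.0 z med 83.7 mean [671.3 153.6]
jar 0 c 0.0 0.0 wh 0.0 0.0 ang 0.0 z med nan mean [nan nan]
  return _methods._mean(a, axis=axis, dtype=dtype,
  ret = ret.dtype.type(ret / rcount)
m.py:4: RuntimeWarning: Mean of empty slice.
  print(lab,len(pts),'c',round(cx,1),round(cy,1),'wh',round(w,1),round(h,1),'ang',round(a,1),'z med',round(np.median(pts[:,2])*1000,1),'mean',np.round(pts[:,:2].mean(0)*1000,1))
  ret = um.true_divide(
```

```bash
cat > go.py <<'E'
import sys; from h import *
from scipy.spatial.transform import Rotation as Ro
# usage: go.py x y z(mm) toolY_angle_deg
o=bot.get_obs(); R=Ro.from_quat(o['tool_rot']).as_matrix(); p=np.array(o['eef_pos'])*1000
t=np.array([float(a) for a in sys.argv[1:4]]); ang=np.degrees(np.arctan2(R[1,1],R[0,1]))
print('t',round(float(o['clock']),2),'p',np.round(p,1),'ang',round(ang,2),'tilt',np.round(R[:,2],4),'F',np.round(o['ft_force'],2),'w',round(float(o['grip_width'])*1000,1),'gf',round(float(o['grasp_force']),1))
d=R.T@(t-p)/300; y=-((float(sys.argv[4])-ang+90)%180-90)/45
print('delta',np.round(d,4),'yaw',round(y,4))
E
python3 go.py 529.5 -50 200 11
```

```text
t 0.1 p [199.5 457.9 230.5] ang 66.46 tilt [-7.0e-04 -1.7e-03 -1.0e+00] F [ 0.17 -0.36 -1.03] w 85.6 gf 0.0
delta [-1.6847 -1.1127  0.1037] yaw 1.2326
```

Request:
jog_arm:
  deltas:
    - {"delta_pos":[-0.9,-0.6,0],"yaw":0.7,"fingers":1}
    - {"delta_pos":[-0.9,-0.6,0],"yaw":0.7,"fingers":1}
    - {"delta_pos":[-0.9,-0.6,0],"yaw":0.7,"fingers":1}
    - {"delta_pos":[-0.9,-0.6,0],"yaw":0.7,"fingers":1}
    - {"delta_pos":[-0.9,-0.6,0],"yaw":0.7,"fingers":1}
    - {"delta_pos":[-0.9,-0.6,0],"yaw":0.7,"fingers":1}
    - {"delta_pos":[-0.9,-0.6,0],"yaw":0.7,"fingers":1}

```text
clock: 0.8
eef_pos: [0.3763, 0.1825, 0.2311]
tool_rot: [0.464, 0.886, -0.0, 0.0]
ft_force: [-0.7, 0.3, 0.0]
grip_width: 0.0856
grasp_force: 0.0
```

```bash
python3 go.py 529.5 -50 220 11
```

```text
t 0.8 p [376.3 182.5 231.1] ang 34.75 tilt [-1.e-04 -1.e-03 -1.e+00] F [-0.67  0.29  0.04] w 85.6 gf 0.0
delta [-0.9276 -0.0223  0.0377] yaw 0.5279
```

Request:
jog_arm:
  deltas:
    - {"delta_pos":[-0.93,-0.022,0.03],"yaw":0.528,"fingers":0}
    - {"delta_pos":[-0.93,-0.022,0.03],"yaw":0.528,"fingers":0}
    - {"delta_pos":[-0.93,-0.022,0.03],"yaw":0.528,"fingers":0}
    - {"delta_pos":[-0.93,-0.022,0.03],"yaw":0.528,"fingers":0}
    - {"delta_pos":[-0.93,-0.022,0.03],"yaw":0.528,"fingers":0}
    - {"delta_pos":[-0.93,-0.022,0.03],"yaw":0.528,"fingers":0}
    - {"delta_pos":[-0.93,-0.022,0.03],"yaw":0.528,"fingers":0}
    - {"delta_pos":[-0.93,-0.022,0.03],"yaw":0.528,"fingers":0}

```text
clock: 1.6
eef_pos: [0.5293, -0.0473, 0.2214]
tool_rot: [0.635, 0.772, -0.0, -0.001]
ft_force: [0.1, -0.2, -0.5]
grip_width: 0.0001
grasp_force: 0.0
```

```bash
python3 - <<'E'
from h import *
c=cap('wrist'); cv2.imwrite('pics/w1.png',c['image'][...,::-1])
R=cv2.Rodrigues(c['rvec'])[0]; print(-R.T@np.ravel(c['tvec']), R[2])
E
python3 go.py 529.5 -50 120 11
```

```text
[0.51733691 0.0185031  0.36312018] [ 0.04992305 -0.2559921  -0.9653889 ]
t 1.65 p [529.  -46.5 221.7] ang 11.2 tilt [-1.8e-03  5.0e-04 -1.0e+00] F [-0.36 -0.56  0.48] w -0.0 gf 0.0
delta [-1.190e-02 -2.000e-04  3.391e-01] yaw 0.0044
```

View pics/w1.png

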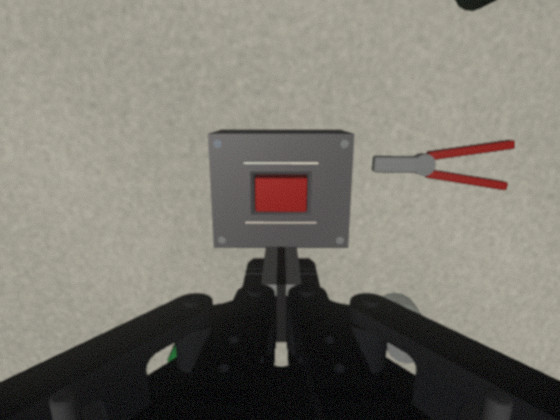

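The wrist view shows the dock deck at about x 210–353, y 131–247, with the red cap at (281,194). The shut finger tip is at about (282,250). I'll refine the dock pose from this closer view.

```bash
cat > mw.py <<'E'
from h import *
from m2 import rect
E
cat > m2.py <<'E'
from h import *
def rect(pts,lab):
    (cx,cy),(w,h),a=cv2.minAreaRect(pts[:,:2].astype(np.float32)*1000)
    print(lab,len(pts),'c',round(cx,1),round(cy,1),'wh',round(w,1),round(h,1),'ang',round(a,1),'z med',round(np.median(pts[:,2])*1000,1),'mean',np.round(pts[:,:2].mean(0)*1000,1))
def fit(c,col,zlo,zhi,ctr,rad,lab):
    W=cloud(c); im=c['image'].astype(int); r,g,b=im[...,0],im[...,1],im[...,2]
    m={'red':(r>90)&(g<60)&(b<60),'green':(g>r+25)&(g>b+25),'any':r>=0}[col]
    m=m&(W[...,2]>zlo)&(W[...,2]<zhi)&(np.hypot(W[...,0]-ctr[0],W[...,1]-ctr[1])<rad)
    rect(W[m],lab); return W,m
E
python3 - <<'E'
from m2 import *
c=load('wrist')
W,m=fit(c,'red',.06,.09,(.5295,-.05),.1,'red')
fit(c,'any',.066,.073,(.5295,-.05),.085,'deck')
print('corners deck px->', [np.round(W[v,u]*1000,1) for u,v in ((218,144),(344,144),(222,240),(340,240))])
print('rails', np.round(W[163,281]*1000,1),np.round(W[222,281]*1000,1))
E
```

```text
red 1773 c 531.0 -49.4 wh 44.2 32.4 ang 10.1 z med 75.8 mean [530.2 -48.1]
deck 14089 c 529.9 -48.3 wh 120.5 100.4 ang 11.1 z med 69.0 mean [529.2 -45.4]
corners deck px-> [array([471.8, -17.6,  70.3]), array([573.2,   2.3,  69.8]), array([ 487.5, -100.2,   69.4]), array([589.7, -79.7,  70.3])]
rails [525.5 -22.9  70.7] [535.5 -73.9  69.1]
```

```bash
python3 go.py 530 -49.2 84 11
```

```text
t 1.65 p [529.  -46.5 221.7] ang 11.2 tilt [-1.8e-03  5.0e-04 -1.0e+00] F [-0.36 -0.56  0.48] w -0.0 gf 0.0
delta [-0.0097  0.0022  0.4591] yaw 0.0044
```

Request:
jog_arm:
  deltas:
    - {"delta_pos":[-0.009,0.002,0.15],"yaw":0.004,"fingers":0}
    - {"delta_pos":[-0.009,0.002,0.3],"yaw":0.004,"fingers":0}
    - {"delta_pos":[-0.009,0.002,0.4],"yaw":0.004,"fingers":0}
    - {"delta_pos":[-0.009,0.002,0.45],"yaw":0.004,"fingers":0}
    - {"delta_pos":[-0.009,0.002,0.45],"yaw":0.004,"fingers":0}
    - {"delta_pos":[-0.009,0.002,0.45],"yaw":0.004,"fingers":0}
    - {"delta_pos":[-0.009,0.002,0.45],"yaw":0.004,"fingers":0}

```text
clock: 2.35
eef_pos: [0.532, -0.0488, 0.089]
tool_rot: [0.635, 0.772, 0.001, 0.001]
ft_force: [0.9, 0.3, 0.3]
grip_width: 0.0
grasp_force: 0.0
```

```bash
python3 go.py 530 -49.2 78 11
```

```text
t 2.35 p [532.  -48.8  89. ] ang 11.09 tilt [ 3.e-03 -2.e-04 -1.e+00] F [0.87 0.35 0.27] w 0.0 gf 0.0
delta [ 0.0001 -0.0069  0.0368] yaw 0.0019
```

Request:
jog_arm:
  deltas:
    - {"delta_pos":[0,-0.005,0.007],"fingers":0}
    - {"delta_pos":[0,-0.005,0.014],"fingers":0}
    - {"delta_pos":[0,-0.005,0.021],"fingers":0}
    - {"delta_pos":[0,-0.005,0.021],"fingers":0}
    - {"delta_pos":[0,-0.005,0.021],"fingers":0}

```text
invalid input at $.deltas[0]: expected keys fingers, delta_pos, yaw
```

```bash
python3 go.py 530 -49.2 76 11
```

```text
t 2.35 p [532.  -48.8  89. ] ang 11.09 tilt [ 3.e-03 -2.e-04 -1.e+00] F [0.87 0.35 0.27] w 0.0 gf 0.0
delta [ 0.0001 -0.0069  0.0435] yaw 0.0019
```

Request:
jog_arm:
  deltas:
    - {"delta_pos":[0,-0.004,0.007],"yaw":0,"fingers":0}
    - {"delta_pos":[0,-0.004,0.014],"yaw":0,"fingers":0}
    - {"delta_pos":[0,-0.004,0.021],"yaw":0,"fingers":0}
    - {"delta_pos":[0,-0.004,0.021],"yaw":0,"fingers":0}
    - {"delta_pos":[0,-0.004,0.021],"yaw":0,"fingers":0}

```text
clock: 2.85
eef_pos: [0.5297, -0.0497, 0.0809]
tool_rot: [0.636, 0.772, -0.0, -0.0]
ft_force: [-0.2, 0.0, 0.0]
grip_width: 0.0003
grasp_force: 0.0
```

```bash
python3 go.py 530 -49.2 76 11
```

```text
t 2.85 p [529.7 -49.7  80.9] ang 11.01 tilt [-2.e-04  0.e+00 -1.e+00] F [-0.25  0.02  0.04] w 0.3 gf 0.0
delta [0.0014 0.0015 0.0164] yaw 0.0003
```

Request:
jog_arm:
  deltas:
    - {"delta_pos":[0,0,0.0033],"yaw":0,"fingers":0}
    - {"delta_pos":[0,0,0.0066],"yaw":0,"fingers":0}
    - {"delta_pos":[0,0,0.01],"yaw":0,"fingers":0}
    - {"delta_pos":[0,0,0.0133],"yaw":0,"fingers":0}
    - {"delta_pos":[0,0,0.0166],"yaw":0,"fingers":0}
    - {"delta_pos":[0,0,0.02],"yaw":0,"fingers":0}

```text
clock: 3.45
eef_pos: [0.5298, -0.0497, 0.0756]
tool_rot: [0.636, 0.772, 0.0, 0.0]
ft_force: [-2.3, 0.4, 5.9]
grip_width: -0.0002
grasp_force: 2.8
```

Request:
jog_arm:
  deltas:
    - {"delta_pos":[0,0,0.0033],"yaw":0,"fingers":0}
    - {"delta_pos":[0,0,0.0066],"yaw":0,"fingers":0}

```text
clock: 3.65
eef_pos: [0.5298, -0.0497, 0.0737]
tool_rot: [0.636, 0.772, 0.0, 0.0]
ft_force: [-2.1, -0.7, 7.1]
grip_width: -0.0003
grasp_force: 2.9
```

```bash
python3 go.py 530 -49.2 76 11
```

```text
t 3.65 p [529.8 -49.7  73.7] ang 11.02 tilt [ 5.e-04 -2.e-04 -1.e+00] F [-2.05 -0.71  7.07] w -0.3 gf 2.9
delta [ 0.0014  0.001  -0.0076] yaw 0.0005
```

Request:
jog_arm:
  deltas:
    - {"delta_pos":[0,0,0.0033],"yaw":0,"fingers":0}

```text
clock: 3.75
eef_pos: [0.5298, -0.0497, 0.0728]
tool_rot: [0.636, 0.772, 0.0, 0.0]
ft_force: [-1.3, -0.1, 6.9]
grip_width: 0.0
grasp_force: 3.0
```

Request:
jog_arm:
  deltas:
    - {"delta_pos":[0,0,0.003],"yaw":0,"fingers":0}

```text
clock: 3.85
eef_pos: [0.5298, -0.0497, 0.0719]
tool_rot: [0.636, 0.772, 0.0, 0.0]
ft_force: [-3.1, -0.2, 6.1]
grip_width: 0.0002
grasp_force: 3.1
```

Request:
jog_arm:
  deltas:
    - {"delta_pos":[0,0,0.003],"yaw":0,"fingers":0}

```text
clock: 3.95
eef_pos: [0.5298, -0.0497, 0.0711]
tool_rot: [0.636, 0.772, 0.0, 0.0]
ft_force: [-3.4, -0.0, 8.4]
grip_width: -0.0003
grasp_force: 4.1
```

Request:
jog_arm:
  deltas:
    - {"delta_pos":[0,0,0.0015],"yaw":0,"fingers":0}

```text
clock: 4.05
eef_pos: [0.5298, -0.0497, 0.0708]
tool_rot: [0.636, 0.772, 0.0, 0.0]
ft_force: [-3.0, -0.8, 9.5]
grip_width: 0.0002
grasp_force: 4.8
```

Request:
jog_arm:
  deltas:
    - {"delta_pos":[0,0,0.001],"yaw":0,"fingers":0}

```text
clock: 4.15
eef_pos: [0.5298, -0.0497, 0.0708]
tool_rot: [0.636, 0.772, 0.0, 0.0]
ft_force: [-3.3, 0.2, 10.3]
grip_width: 0.0003
grasp_force: 5.1
```

Request:
jog_arm:
  deltas:
    - {"delta_pos":[0,0,-0.02],"yaw":0,"fingers":0}
    - {"delta_pos":[0,0,-0.06],"yaw":0,"fingers":0}
    - {"delta_pos":[0,0,-0.12],"yaw":0,"fingers":0}
    - {"delta_pos":[0,0,-0.2],"yaw":0,"fingers":0}
    - {"delta_pos":[0,0,-0.27],"yaw":0,"fingers":0.9}
    - {"delta_pos":[0,0,-0.27],"yaw":0,"fingers":0.9}
    - {"delta_pos":[0,0,-0.27],"yaw":0,"fingers":0.9}
    - {"delta_pos":[0,0,-0.27],"yaw":0,"fingers":0.9}

```text
clock: 4.95
eef_pos: [0.529, -0.0495, 0.1494]
tool_rot: [0.636, 0.772, -0.001, -0.001]
ft_force: [0.1, -0.6, -0.1]
grip_width: 0.0581
grasp_force: 0.0
```

```bash
python3 - <<'E'
from m2 import *
c=cap('wrist'); cv2.imwrite('pics/w2.png',c['image'][...,::-1])
for zl,zh in((.06,.09),(.09,.105)): 
    try: fit(c,'red',zl,zh,(.53,-.049),.06,'red%g'%zl)
    except Exception as e: print('none')
c=cap('top'); 
for zl,zh in((.06,.09),(.09,.105)): 
    try: fit(c,'red',zl,zh,(.53,-.049),.06,'top red%g'%zl)
    except Exception as e: print('none')
E
python3 go.py 530 -49.2 72 11
```

```text
red0.06 12 c 556.2 -53.6 wh 0.3 26.8 ang 10.3 z med 68.9 mean [556.5 -55.6]
red0.09 3438 c 529.9 -48.0 wh 43.6 28.8 ang 11.2 z med 97.0 mean [529.7 -47.6]
top red0.06 0 c 0.0 0.0 wh 0.0 0.0 ang 0.0 z med nan mean [nan nan]
top red0.09 0 c 0.0 0.0 wh 0.0 0.0 ang 0.0 z med nan mean [nan nan]
t 5.05 p [528.8 -49.6 149.2] ang 11.02 tilt [-2.6e-03  2.0e-04 -1.0e+00] F [-0.14  0.9  -0.86] w 72.8 gf 0.0
delta [2.000e-04 4.700e-03 2.573e-01] yaw 0.0005
  return _methods._mean(a, axis=axis, dtype=dtype,
  ret = ret.dtype.type(ret / rcount)
m2.py:4: RuntimeWarning: Mean of empty slice.
  print(lab,len(pts),'c',round(cx,1),round(cy,1),'wh',round(w,1),round(h,1),'ang',round(a,1),'z med',round(np.median(pts[:,2])*1000,1),'mean',np.round(pts[:,:2].mean(0)*1000,1))
  ret = um.true_divide(
```

View pics/w2.png

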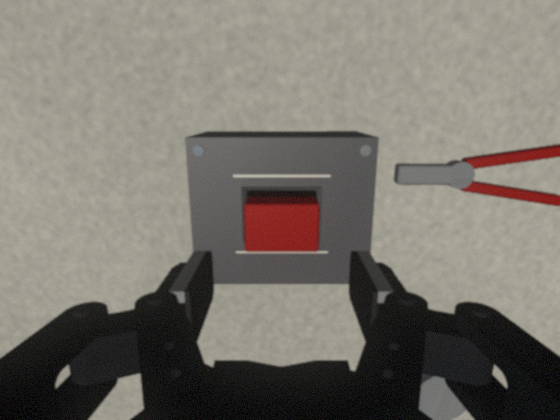

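The wrist view shows the red cell standing proud, cap at (282,227) and top at z≈97 mm, with the open fingers straddling it. I'll descend and grip it.

Request:
jog_arm:
  deltas:
    - {"delta_pos":[0,0.003,0.1],"yaw":0,"fingers":0.9}
    - {"delta_pos":[0,0.003,0.18],"yaw":0,"fingers":0.9}
    - {"delta_pos":[0,0.003,0.23],"yaw":0,"fingers":0.9}
    - {"delta_pos":[0,0.003,0.257],"yaw":0,"fingers":0.9}
    - {"delta_pos":[0,0.003,0.257],"yaw":0,"fingers":0.9}
    - {"delta_pos":[0,0.003,0.257],"yaw":0,"fingers":0.9}

```text
clock: 5.65
eef_pos: [0.5309, -0.0495, 0.0736]
tool_rot: [0.636, 0.772, 0.0, 0.0]
ft_force: [0.2, -1.2, 0.6]
grip_width: 0.0771
grasp_force: 0.0
```

Request:
jog_arm:
  deltas:
    - {"delta_pos":[0,0,0],"yaw":0,"fingers":0.3}
    - {"delta_pos":[0,0,0],"yaw":0,"fingers":0.3}
    - {"delta_pos":[0,0,0],"yaw":0,"fingers":0.3}
    - {"delta_pos":[0,0,0],"yaw":0,"fingers":0.3}
    - {"delta_pos":[0,0,0],"yaw":0,"fingers":0.3}
    - {"delta_pos":[0,0,0],"yaw":0,"fingers":0.3}

```text
clock: 6.25
eef_pos: [0.5302, -0.0497, 0.0736]
tool_rot: [0.636, 0.772, -0.0, -0.0]
ft_force: [-3.7, -0.7, 3.9]
grip_width: 0.0429
grasp_force: 65.1
```

```bash
python3 go.py 530 -49.2 160 11
```

```text
t 6.25 p [530.2 -49.7  73.6] ang 11.01 tilt [-5.e-04 -5.e-04 -1.e+00] F [-3.68 -0.72  3.93] w 42.9 gf 65.1
delta [ 0.0017 -0.0006 -0.288 ] yaw 0.0002
```

Request:
jog_arm:
  deltas:
    - {"delta_pos":[0,0,-0.03],"yaw":0,"fingers":0.3}
    - {"delta_pos":[0,0,-0.07],"yaw":0,"fingers":0.3}
    - {"delta_pos":[0,0,-0.13],"yaw":0,"fingers":0.3}
    - {"delta_pos":[0,0,-0.2],"yaw":0,"fingers":0.3}
    - {"delta_pos":[0,0,-0.28],"yaw":0,"fingers":0.3}
    - {"delta_pos":[0,0,-0.35],"yaw":0,"fingers":0.3}
    - {"delta_pos":[0,0,-0.35],"yaw":0,"fingers":0.3}
    - {"delta_pos":[0,0,-0.35],"yaw":0,"fingers":0.3}

```text
clock: 7.05
eef_pos: [0.5313, -0.0494, 0.179]
tool_rot: [0.636, 0.772, 0.001, 0.001]
ft_force: [0.4, 0.8, -1.7]
grip_width: 0.0427
grasp_force: 64.5
```

```bash
python3 - <<'E'
from m2 import *
c=cap('wrist'); cv2.imwrite('pics/w3.png',c['image'][...,::-1])
E
python3 go.py 489 271 178 3
```

```text
t 7.1 p [530.5 -49.3 178. ] ang 11.03 tilt [-1.e-04  2.e-04 -1.e+00] F [-0.5  -0.07 -1.3 ] w 42.9 gf 64.5
delta [1.0745e+00 6.8500e-02 2.0000e-04] yaw 0.1784
```

View pics/w3.png

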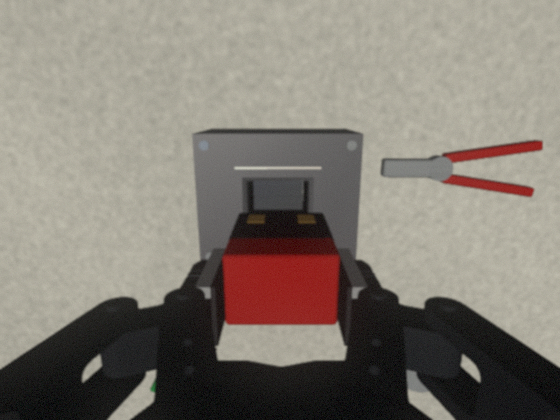

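The cell is held square, its cap at about (280,285). I'll carry it to the tray.

Request:
jog_arm:
  deltas:
    - {"delta_pos":[0.15,0.01,0],"yaw":0.05,"fingers":0.3}
    - {"delta_pos":[0.3,0.02,0],"yaw":0.1,"fingers":0.3}
    - {"delta_pos":[0.45,0.03,0],"yaw":0.14,"fingers":0.3}
    - {"delta_pos":[0.6,0.04,0],"yaw":0.18,"fingers":0.3}
    - {"delta_pos":[0.75,0.05,0],"yaw":0.18,"fingers":0.3}
    - {"delta_pos":[0.87,0.06,0],"yaw":0.18,"fingers":0.3}
    - {"delta_pos":[0.96,0.068,0],"yaw":0.18,"fingers":0.3}
    - {"delta_pos":[1.0,0.068,0],"yaw":0.18,"fingers":0.3}
    - {"delta_pos":[1.0,0.068,0],"yaw":0.18,"fingers":0.3}

```text
clock: 8.0
eef_pos: [0.4923, 0.2498, 0.177]
tool_rot: [0.688, 0.726, -0.001, -0.0]
ft_force: [0.1, 0.2, -0.8]
grip_width: 0.0426
grasp_force: 64.5
```

```bash
python3 go.py 489 271 42 3
```

```text
t 8.0 p [492.3 249.8 177. ] ang 3.07 tilt [-0.0021 -0.0011 -1.    ] F [ 0.14  0.22 -0.75] w 42.6 gf 64.5
delta [ 0.0716 -0.0061  0.45  ] yaw 0.0016
```

Request:
jog_arm:
  deltas:
    - {"delta_pos":[0.07,-0.006,0.1],"yaw":0,"fingers":0.3}
    - {"delta_pos":[0.07,-0.006,0.2],"yaw":0,"fingers":0.3}
    - {"delta_pos":[0.07,-0.006,0.3],"yaw":0,"fingers":0.3}
    - {"delta_pos":[0.07,-0.006,0.38],"yaw":0,"fingers":0.3}
    - {"delta_pos":[0.07,-0.006,0.43],"yaw":0,"fingers":0.3}
    - {"delta_pos":[0.07,-0.006,0.45],"yaw":0,"fingers":0.3}
    - {"delta_pos":[0.07,-0.006,0.455],"yaw":0,"fingers":0.3}
    - {"delta_pos":[0.07,-0.006,0.46],"yaw":0,"fingers":0.3}

```text
clock: 8.8
eef_pos: [0.4912, 0.2693, 0.041]
tool_rot: [0.689, 0.725, 0.001, 0.0]
ft_force: [0.6, 0.8, -0.5]
grip_width: 0.043
grasp_force: 64.5
```

```bash
python3 go.py 489 271 35.6 3
```

```text
t 8.8 p [491.2 269.3  41. ] ang 2.86 tilt [ 1.1e-03  4.0e-04 -1.0e+00] F [ 0.61  0.84 -0.54] w 43.0 gf 64.5
delta [ 0.006  -0.007   0.0181] yaw -0.0031
```

Request:
jog_arm:
  deltas:
    - {"delta_pos":[0,0,0.004],"yaw":0,"fingers":0.3}
    - {"delta_pos":[0,0,0.008],"yaw":0,"fingers":0.3}
    - {"delta_pos":[0,0,0.012],"yaw":0,"fingers":0.3}
    - {"delta_pos":[0,0,0.012],"yaw":0,"fingers":0.3}

```text
clock: 9.2
eef_pos: [0.4904, 0.2699, 0.037]
tool_rot: [0.689, 0.725, 0.0, 0.0]
ft_force: [0.0, 0.5, 0.3]
grip_width: 0.0426
grasp_force: 64.5
```

Request:
jog_arm:
  deltas:
    - {"delta_pos":[0,0,0.003],"yaw":0,"fingers":0.3}
    - {"delta_pos":[0,0,0.005],"yaw":0,"fingers":0.3}
    - {"delta_pos":[0,0,0.005],"yaw":0,"fingers":0.3}

```text
clock: 9.5
eef_pos: [0.4904, 0.27, 0.0369]
tool_rot: [0.689, 0.725, 0.0, 0.0]
ft_force: [-3.2, -1.4, 9.4]
grip_width: 0.0426
grasp_force: 65.7
```

Request:
jog_arm:
  deltas:
    - {"delta_pos":[0,0,-0.004],"yaw":0,"fingers":0.9}
    - {"delta_pos":[0,0,-0.004],"yaw":0,"fingers":0.9}
    - {"delta_pos":[0,0,-0.004],"yaw":0,"fingers":0.9}
    - {"delta_pos":[0,0,-0.004],"yaw":0,"fingers":0.9}
    - {"delta_pos":[0,0,-0.05],"yaw":0,"fingers":0.9}
    - {"delta_pos":[0,0,-0.15],"yaw":0,"fingers":0.9}
    - {"delta_pos":[0,0,-0.3],"yaw":0,"fingers":0.9}
    - {"delta_pos":[0,0,-0.45],"yaw":0,"fingers":0.9}
    - {"delta_pos":[0,0,-0.55],"yaw":0,"fingers":0.9}
    - {"delta_pos":[0,0,-0.55],"yaw":0,"fingers":0.9}

```text
clock: 10.5
eef_pos: [0.4932, 0.2713, 0.2059]
tool_rot: [0.689, 0.725, 0.005, 0.002]
ft_force: [0.2, -0.1, 0.9]
grip_width: 0.0768
grasp_force: 0.0
```

```bash
python3 - <<'E'
from m2 import *
c=cap('wrist'); cv2.imwrite('pics/w4.png',c['image'][...,::-1])
fit(c,'red',.045,.075,(.49,.27),.06,'red')
E
python3 go.py 474 -243 180 -20.4
```

```text
red 1758 c 491.0 271.9 wh 43.4 29.1 ang 3.4 z med 58.9 mean [491.2 272.2]
t 10.55 p [491.9 270.6 202.9] ang 2.92 tilt [ 0.0051  0.0029 -1.    ] F [ 0.36  0.33 -0.63] w 76.5 gf 0.0
delta [-1.707  -0.1473  0.0712] yaw 0.5182
```

View pics/w4.png

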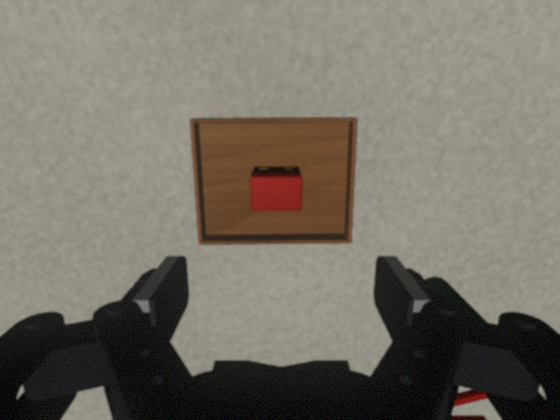

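The red cell stands upright in the tray, cap at (276,192), near the centre. I'll go to the green cell.

Request:
jog_arm:
  deltas:
    - {"delta_pos":[-0.16,-0.02,0],"yaw":0.1,"fingers":0.9}
    - {"delta_pos":[-0.95,-0.08,0],"yaw":0.5,"fingers":0.9}
    - {"delta_pos":[-0.95,-0.08,0],"yaw":0.5,"fingers":0.9}
    - {"delta_pos":[-0.95,-0.08,0],"yaw":0.5,"fingers":0.9}
    - {"delta_pos":[-0.95,-0.08,0],"yaw":0.5,"fingers":0.9}
    - {"delta_pos":[-0.95,-0.08,0],"yaw":0.5,"fingers":0.9}
    - {"delta_pos":[-0.95,-0.08,0],"yaw":0.5,"fingers":0.9}

```text
clock: 11.25
eef_pos: [0.4794, -0.0201, 0.1984]
tool_rot: [0.819, 0.574, -0.002, -0.001]
ft_force: [0.6, 0.0, -0.6]
grip_width: 0.0768
grasp_force: 0.0
```

```bash
python3 go.py 474 -243 200 -20.4
```

```text
t 11.25 p [479.4 -20.1 198.4] ang -19.97 tilt [-0.0037 -0.0012 -1.    ] F [ 0.65  0.02 -0.59] w 76.8 gf 0.0
delta [-0.7044  0.2367 -0.0043] yaw 0.0095
```

Request:
jog_arm:
  deltas:
    - {"delta_pos":[-0.7,0.236,0],"yaw":0.01,"fingers":0.9}
    - {"delta_pos":[-0.7,0.236,0],"yaw":0.01,"fingers":0.9}
    - {"delta_pos":[-0.7,0.236,0],"yaw":0.01,"fingers":0.9}
    - {"delta_pos":[-0.7,0.236,0],"yaw":0.01,"fingers":0.9}
    - {"delta_pos":[-0.7,0.236,0],"yaw":0.01,"fingers":0.9}
    - {"delta_pos":[-0.7,0.236,0],"yaw":0.01,"fingers":0.9}
    - {"delta_pos":[-0.7,0.236,0],"yaw":0.01,"fingers":0.9}
    - {"delta_pos":[-0.7,0.236,0],"yaw":0.01,"fingers":0.9}

```text
clock: 12.05
eef_pos: [0.4771, -0.2359, 0.1994]
tool_rot: [0.819, 0.574, -0.0, -0.001]
ft_force: [0.4, 0.7, -1.0]
grip_width: 0.0769
grasp_force: 0.0
```

```bash
python3 - <<'E'
from m2 import *
c=cap('wrist'); cv2.imwrite('pics/w5.png',c['image'][...,::-1])
fit(c,'green',.048,.062,(.474,-.243),.06,'green')
E
python3 go.py 474 -243 32 -20.4
```

```text
green 1677 c 474.6 -241.3 wh 29.3 41.9 ang 69.8 z med 54.9 mean [ 474.5 -240.7]
t 12.1 p [ 477.3 -235.9  199.8] ang -19.9 tilt [-1.1e-03  9.0e-04 -1.0e+00] F [-0.23 -0.07 -0.01] w 76.5 gf 0.0
delta [-0.0263 -0.0015  0.5592] yaw 0.0112
```

View pics/w5.png

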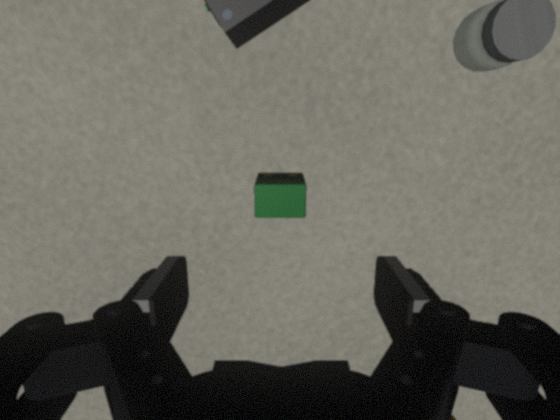

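The green cell's cap is centred at (280,198), between the open fingers. I'll descend and grip it.

Request:
jog_arm:
  deltas:
    - {"delta_pos":[-0.025,-0.001,0.15],"yaw":0.01,"fingers":0.9}
    - {"delta_pos":[-0.025,-0.001,0.3],"yaw":0.01,"fingers":0.9}
    - {"delta_pos":[-0.025,-0.001,0.42],"yaw":0.01,"fingers":0.9}
    - {"delta_pos":[-0.025,-0.001,0.5],"yaw":0.01,"fingers":0.9}
    - {"delta_pos":[-0.025,-0.001,0.54],"yaw":0.01,"fingers":0.9}
    - {"delta_pos":[-0.025,-0.001,0.558],"yaw":0.01,"fingers":0.9}
    - {"delta_pos":[-0.025,-0.001,0.558],"yaw":0.01,"fingers":0.9}
    - {"delta_pos":[-0.025,-0.001,0.558],"yaw":0.01,"fingers":0.9}

```text
clock: 12.9
eef_pos: [0.4757, -0.2449, 0.0343]
tool_rot: [0.821, 0.57, 0.001, 0.001]
ft_force: [-0.2, -0.2, 0.5]
grip_width: 0.0767
grasp_force: 0.0
```

```bash
python3 go.py 474 -242.7 31.6 -20.4
```

```text
t 12.9 p [ 475.7 -244.9   34.3] ang -20.45 tilt [ 0.0024 -0.0012 -1.    ] F [-0.17 -0.18  0.5 ] w 76.7 gf 0.0
delta [ 0.0048 -0.0079  0.009 ] yaw -0.0011
```

Request:
jog_arm:
  deltas:
    - {"delta_pos":[0.004,-0.005,0.004],"yaw":0,"fingers":0.9}
    - {"delta_pos":[0.004,-0.005,0.004],"yaw":0,"fingers":0.9}
    - {"delta_pos":[0.004,-0.005,0.004],"yaw":0,"fingers":0.9}

```text
clock: 13.2
eef_pos: [0.4737, -0.2431, 0.0323]
tool_rot: [0.822, 0.57, 0.0, 0.0]
ft_force: [-0.3, -0.9, -0.1]
grip_width: 0.0771
grasp_force: 0.0
```

```bash
python3 go.py 474 -242.7 31.6 -20.4
```

```text
t 13.2 p [ 473.7 -243.1   32.3] ang -20.48 tilt [ 1.e-03 -5.e-04 -1.e+00] F [-0.27 -0.92 -0.06] w 77.1 gf 0.0
delta [0.0017 0.0003 0.0024] yaw -0.0018
```

Aligned; I'll close the fingers and lift.

Request:
jog_arm:
  deltas:
    - {"delta_pos":[0,0,0],"yaw":0,"fingers":0.3}
    - {"delta_pos":[0,0,0],"yaw":0,"fingers":0.3}
    - {"delta_pos":[0,0,0],"yaw":0,"fingers":0.3}
    - {"delta_pos":[0,0,0],"yaw":0,"fingers":0.3}
    - {"delta_pos":[0,0,0],"yaw":0,"fingers":0.3}
    - {"delta_pos":[0,0,0],"yaw":0,"fingers":0.3}

```text
clock: 13.8
eef_pos: [0.4738, -0.2432, 0.0321]
tool_rot: [0.822, 0.57, 0.0, 0.0]
ft_force: [-0.8, -1.1, 3.1]
grip_width: 0.0426
grasp_force: 62.5
```

Request:
jog_arm:
  deltas:
    - {"delta_pos":[0,0,-0.05],"yaw":0,"fingers":0.3}
    - {"delta_pos":[0,0,-0.15],"yaw":0,"fingers":0.3}
    - {"delta_pos":[0,0,-0.3],"yaw":0,"fingers":0.3}
    - {"delta_pos":[0,0,-0.42],"yaw":0,"fingers":0.3}
    - {"delta_pos":[0,0,-0.49],"yaw":0,"fingers":0.3}
    - {"delta_pos":[0,0,-0.49],"yaw":0,"fingers":0.3}
    - {"delta_pos":[0,0,-0.49],"yaw":0,"fingers":0.3}
    - {"delta_pos":[0,0,-0.49],"yaw":0,"fingers":0.3}

```text
clock: 14.6
eef_pos: [0.4722, -0.2423, 0.1766]
tool_rot: [0.822, 0.57, -0.001, -0.002]
ft_force: [0.1, 0.1, -1.2]
grip_width: 0.0429
grasp_force: 62.0
```

```bash
python3 - <<'E'
from m2 import *
c=cap('wrist'); cv2.imwrite('pics/w6.png',c['image'][...,::-1])
a=cv2.imread('pics/w3.png')[...,::-1].astype(int); b=c['image'].astype(int)
ma=((a[...,0]>a[...,1]+60)).astype(np.uint8); mb=((b[...,1]>b[...,0]+25)&(b[...,1]>b[...,2]+25)).astype(np.uint8)
for m in (ma,mb):
    m[:,:190]=0; m[:,370:]=0; m[:200]=0; m=m>0
    cols=np.where(m.sum(0)>30)[0]; print('cols',cols.min(),cols.max())
    for u in (240,280,320):
        r=np.where(m[:,u])[0]; print(u,r.min(),r.max())
A=c['image'].copy(); cv2.imwrite('pics/cmp.png',np.hstack([cv2.imread('pics/w3.png')[200:360,190:370],c['image'][200:360,190:370,::-1]]).repeat(2,0).repeat(2,1))
E
python3 go.py 530.2 -49.6 178 11
```

```text
cols 224 337
240 254 323
280 254 323
320 254 323
cols 223 338
240 254 325
280 254 324
320 254 324
t 14.65 p [ 472.2 -242.3  176.5] ang -20.48 tilt [-0.0038  0.002  -1.    ] F [ 0.33 -0.61 -1.31] w 43.2 gf 62.0
delta [ 0.6694 -0.0437 -0.0045] yaw -0.6996
```

View pics/cmp.png

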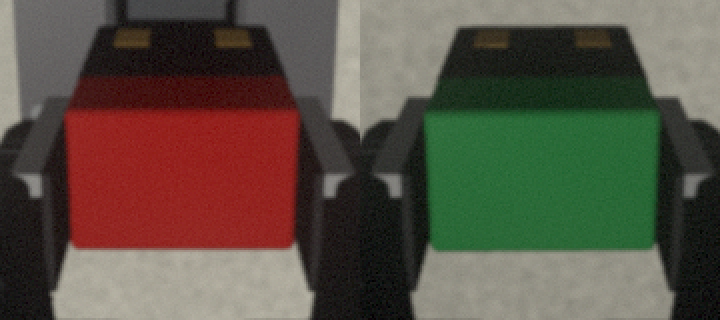

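The held green cell (right half, about 430–658 px) sits in the fingers exactly as the red one did (left half), so the same TCP pose will fit the bay.

Request:
jog_arm:
  deltas:
    - {"delta_pos":[0.12,-0.008,-0.005],"yaw":-0.15,"fingers":0.3}
    - {"delta_pos":[0.27,-0.02,-0.005],"yaw":-0.3,"fingers":0.3}
    - {"delta_pos":[0.42,-0.03,-0.005],"yaw":-0.45,"fingers":0.3}
    - {"delta_pos":[0.55,-0.04,-0.005],"yaw":-0.6,"fingers":0.3}
    - {"delta_pos":[0.64,-0.044,-0.005],"yaw":-0.7,"fingers":0.3}
    - {"delta_pos":[0.669,-0.044,-0.005],"yaw":-0.7,"fingers":0.3}
    - {"delta_pos":[0.669,-0.044,-0.005],"yaw":-0.7,"fingers":0.3}
    - {"delta_pos":[0.669,-0.044,-0.005],"yaw":-0.7,"fingers":0.3}
    - {"delta_pos":[0.669,-0.044,-0.005],"yaw":-0.7,"fingers":0.3}
    - {"delta_pos":[0.669,-0.044,-0.005],"yaw":-0.7,"fingers":0.3}

```text
clock: 15.65
eef_pos: [0.531, -0.0516, 0.1801]
tool_rot: [0.637, 0.771, -0.0, -0.0]
ft_force: [0.6, 0.4, -0.9]
grip_width: 0.043
grasp_force: 61.8
```

```bash
python3 go.py 530.2 -49.6 107 11.02
```

```text
t 15.65 p [531.  -51.6 180.1] ang 10.89 tilt [-2.e-04 -2.e-04 -1.e+00] F [ 0.65  0.4  -0.95] w 43.0 gf 61.8
delta [ 0.0069 -0.0014  0.2437] yaw -0.0029
```

Request:
jog_arm:
  deltas:
    - {"delta_pos":[0.0069,-0.0014,0.08],"yaw":-0.003,"fingers":0.3}
    - {"delta_pos":[0.0069,-0.0014,0.16],"yaw":-0.003,"fingers":0.3}
    - {"delta_pos":[0.0069,-0.0014,0.21],"yaw":-0.003,"fingers":0.3}
    - {"delta_pos":[0.0069,-0.0014,0.238],"yaw":-0.003,"fingers":0.3}
    - {"delta_pos":[0.0069,-0.0014,0.238],"yaw":-0.003,"fingers":0.3}
    - {"delta_pos":[0.0069,-0.0014,0.238],"yaw":-0.003,"fingers":0.3}
    - {"delta_pos":[0.0069,-0.0014,0.238],"yaw":-0.003,"fingers":0.3}
    - {"delta_pos":[0.0069,-0.0014,0.238],"yaw":-0.003,"fingers":0.3}

```text
clock: 16.45
eef_pos: [0.5313, -0.0485, 0.1098]
tool_rot: [0.635, 0.772, 0.001, 0.001]
ft_force: [0.2, 0.4, -1.7]
grip_width: 0.0429
grasp_force: 61.9
```

```bash
python3 go.py 530.2 -49.6 100 11.02
```

```text
t 16.45 p [531.3 -48.5 109.8] ang 11.15 tilt [ 2.1e-03 -2.0e-04 -1.0e+00] F [ 0.21  0.39 -1.75] w 42.9 gf 61.9
delta [-0.0029 -0.0043  0.0327] yaw 0.0029
```

Request:
jog_arm:
  deltas:
    - {"delta_pos":[-0.002,-0.002,0.008],"yaw":0,"fingers":0.3}
    - {"delta_pos":[-0.002,-0.002,0.008],"yaw":0,"fingers":0.3}
    - {"delta_pos":[-0.002,-0.002,0.008],"yaw":0,"fingers":0.3}
    - {"delta_pos":[-0.002,-0.002,0.008],"yaw":0,"fingers":0.3}

```text
clock: 16.85
eef_pos: [0.53, -0.049, 0.1064]
tool_rot: [0.635, 0.773, -0.0, -0.0]
ft_force: [0.3, 0.6, -1.1]
grip_width: 0.0429
grasp_force: 61.9
```

```bash
python3 go.py 530.2 -49.7 100 11.02
```

```text
t 16.85 p [530.  -49.  106.4] ang 11.16 tilt [-0. -0. -1.] F [ 0.28  0.63 -1.1 ] w 42.9 gf 61.9
delta [-0.0024  0.0001  0.0213] yaw 0.0032
```

Correcting 0.7 mm, then entering slowly.

Request:
jog_arm:
  deltas:
    - {"delta_pos":[-0.0024,0,0.003],"yaw":0.003,"fingers":0.3}
    - {"delta_pos":[-0.0024,0,0.006],"yaw":0.003,"fingers":0.3}
    - {"delta_pos":[-0.0024,0,0.01],"yaw":0.003,"fingers":0.3}
    - {"delta_pos":[-0.0024,0,0.014],"yaw":0.003,"fingers":0.3}
    - {"delta_pos":[-0.0024,0,0.018],"yaw":0.003,"fingers":0.3}
    - {"delta_pos":[-0.0024,0,0.022],"yaw":0.003,"fingers":0.3}
    - {"delta_pos":[-0.0024,0,0.025],"yaw":0.003,"fingers":0.3}

```text
clock: 17.55
eef_pos: [0.5301, -0.0497, 0.0987]
tool_rot: [0.636, 0.772, -0.0, -0.0]
ft_force: [0.8, -0.4, -0.9]
grip_width: 0.0428
grasp_force: 61.9
```

Request:
jog_arm:
  deltas:
    - {"delta_pos":[0,0,0.006],"yaw":0,"fingers":0.3}
    - {"delta_pos":[0,0,0.012],"yaw":0,"fingers":0.3}
    - {"delta_pos":[0,0,0.018],"yaw":0,"fingers":0.3}
    - {"delta_pos":[0,0,0.024],"yaw":0,"fingers":0.3}

```text
clock: 17.95
eef_pos: [0.5302, -0.0498, 0.0915]
tool_rot: [0.636, 0.772, -0.0, -0.0]
ft_force: [-0.7, -0.2, -0.9]
grip_width: 0.0433
grasp_force: 61.9
```

Request:
jog_arm:
  deltas:
    - {"delta_pos":[0,0,0.006],"yaw":0,"fingers":0.3}
    - {"delta_pos":[0,0,0.012],"yaw":0,"fingers":0.3}
    - {"delta_pos":[0,0,0.018],"yaw":0,"fingers":0.3}
    - {"delta_pos":[0,0,0.024],"yaw":0,"fingers":0.3}
    - {"delta_pos":[0,0,0.03],"yaw":0,"fingers":0.3}
    - {"delta_pos":[0,0,0.036],"yaw":0,"fingers":0.3}
    - {"delta_pos":[0,0,0.042],"yaw":0,"fingers":0.3}

```text
clock: 18.65
eef_pos: [0.5302, -0.0498, 0.0789]
tool_rot: [0.636, 0.772, -0.0, -0.0]
ft_force: [0.2, 0.3, -0.6]
grip_width: 0.0429
grasp_force: 61.9
```

Request:
jog_arm:
  deltas:
    - {"delta_pos":[0,0,0.004],"yaw":0,"fingers":0.3}
    - {"delta_pos":[0,0,0.008],"yaw":0,"fingers":0.3}
    - {"delta_pos":[0,0,0.012],"yaw":0,"fingers":0.3}
    - {"delta_pos":[0,0,0.014],"yaw":0,"fingers":0.3}
    - {"delta_pos":[0,0,0.014],"yaw":0,"fingers":0.3}

```text
clock: 19.15
eef_pos: [0.5302, -0.0498, 0.0748]
tool_rot: [0.636, 0.772, -0.0, -0.0]
ft_force: [0.8, -0.9, -0.8]
grip_width: 0.0429
grasp_force: 61.9
```

Request:
jog_arm:
  deltas:
    - {"delta_pos":[0,0,0],"yaw":0,"fingers":0.9}
    - {"delta_pos":[0,0,0],"yaw":0,"fingers":0.9}
    - {"delta_pos":[0,0,0],"yaw":0,"fingers":0.9}
    - {"delta_pos":[0,0,0],"yaw":0,"fingers":0.9}
    - {"delta_pos":[0,0,-0.06],"yaw":0,"fingers":0.9}
    - {"delta_pos":[0,0,-0.16],"yaw":0,"fingers":0.9}
    - {"delta_pos":[0,0,-0.25],"yaw":0,"fingers":0.9}
    - {"delta_pos":[0,0,-0.25],"yaw":0,"fingers":0}
    - {"delta_pos":[0,0,-0.25],"yaw":0,"fingers":0}
    - {"delta_pos":[0,0,-0.25],"yaw":0,"fingers":0}
    - {"delta_pos":[0,0,-0.25],"yaw":0,"fingers":0}
    - {"delta_pos":[0,0,-0.25],"yaw":0,"fingers":0}

```text
clock: 20.35
eef_pos: [0.5294, -0.0497, 0.1487]
tool_rot: [0.636, 0.772, -0.001, -0.001]
ft_force: [-0.4, 0.9, -0.4]
grip_width: 0.0035
grasp_force: 0.0
```

```bash
python3 - <<'E'
from m2 import *
c=cap('wrist'); cv2.imwrite('pics/w7.png',c['image'][...,::-1])
fit(c,'green',.085,.11,(.53,-.049),.06,'green')
E
python3 go.py 529.8 -49.7 103 11
```

```text
green 3439 c 530.4 -47.5 wh 43.4 29.5 ang 11.4 z med 97.0 mean [530.3 -46.5]
t 20.4 p [529.6 -49.7 148.9] ang 11.02 tilt [-1.9e-03  2.0e-04 -1.0e+00] F [-0.14 -0.53  0.4 ] w 0.1 gf 0.0
delta [-0.0002  0.001   0.1531] yaw 0.0005
```

View pics/w7.png

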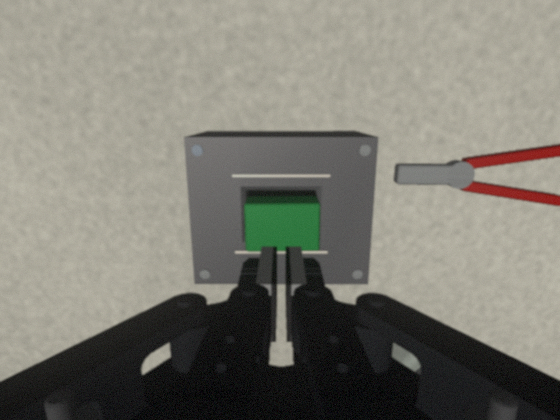

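The green cell stands in the bay with its cap centred at (282,225) and its top at z≈97 mm. Now I'll press it; the stop was felt at TCP z = 70.8 mm.

Request:
jog_arm:
  deltas:
    - {"delta_pos":[0,0.001,0.06],"yaw":0,"fingers":0}
    - {"delta_pos":[0,0.001,0.11],"yaw":0,"fingers":0}
    - {"delta_pos":[0,0.001,0.14],"yaw":0,"fingers":0}
    - {"delta_pos":[0,0.001,0.15],"yaw":0,"fingers":0}
    - {"delta_pos":[0,0.001,0.15],"yaw":0,"fingers":0}
    - {"delta_pos":[0,0.001,0.15],"yaw":0,"fingers":0}
    - {"delta_pos":[0,0.001,0.15],"yaw":0,"fingers":0}

```text
clock: 21.1
eef_pos: [0.5311, -0.0498, 0.1057]
tool_rot: [0.636, 0.772, 0.0, 0.001]
ft_force: [0.8, 0.1, -0.1]
grip_width: -0.0
grasp_force: 0.0
```

Request:
jog_arm:
  deltas:
    - {"delta_pos":[0,0,0.003],"yaw":0,"fingers":0}
    - {"delta_pos":[0,0,0.006],"yaw":0,"fingers":0}
    - {"delta_pos":[0,0,0.009],"yaw":0,"fingers":0}
    - {"delta_pos":[0,0,0.012],"yaw":0,"fingers":0}
    - {"delta_pos":[0,0,0.015],"yaw":0,"fingers":0}
    - {"delta_pos":[0,0,0.018],"yaw":0,"fingers":0}
    - {"delta_pos":[0,0,0.021],"yaw":0,"fingers":0}
    - {"delta_pos":[0,0,0.024],"yaw":0,"fingers":0}
    - {"delta_pos":[0,0,0.027],"yaw":0,"fingers":0}
    - {"delta_pos":[0,0,0.03],"yaw":0,"fingers":0}

```text
clock: 22.1
eef_pos: [0.5306, -0.0497, 0.0962]
tool_rot: [0.636, 0.772, 0.0, 0.0]
ft_force: [-1.4, 0.6, 2.5]
grip_width: -0.0
grasp_force: 1.5
```

Request:
jog_arm:
  deltas:
    - {"delta_pos":[0,0,0.0033],"yaw":0,"fingers":0}
    - {"delta_pos":[0,0,0.0066],"yaw":0,"fingers":0}
    - {"delta_pos":[0,0,0.01],"yaw":0,"fingers":0}
    - {"delta_pos":[0,0,0.0133],"yaw":0,"fingers":0}
    - {"delta_pos":[0,0,0.0166],"yaw":0,"fingers":0}
    - {"delta_pos":[0,0,0.02],"yaw":0,"fingers":0}
    - {"delta_pos":[0,0,0.0233],"yaw":0,"fingers":0}
    - {"delta_pos":[0,0,0.0266],"yaw":0,"fingers":0}
    - {"delta_pos":[0,0,0.03],"yaw":0,"fingers":0}
    - {"delta_pos":[0,0,0.0333],"yaw":0,"fingers":0}

```text
clock: 23.1
eef_pos: [0.5306, -0.0497, 0.0859]
tool_rot: [0.636, 0.772, 0.0, 0.0]
ft_force: [-1.6, -0.0, 3.7]
grip_width: -0.0002
grasp_force: 2.1
```

Request:
jog_arm:
  deltas:
    - {"delta_pos":[0,0,0.0033],"yaw":0,"fingers":0}
    - {"delta_pos":[0,0,0.0066],"yaw":0,"fingers":0}
    - {"delta_pos":[0,0,0.01],"yaw":0,"fingers":0}
    - {"delta_pos":[0,0,0.0133],"yaw":0,"fingers":0}
    - {"delta_pos":[0,0,0.0166],"yaw":0,"fingers":0}
    - {"delta_pos":[0,0,0.02],"yaw":0,"fingers":0}
    - {"delta_pos":[0,0,0.0233],"yaw":0,"fingers":0}
    - {"delta_pos":[0,0,0.0266],"yaw":0,"fingers":0}
    - {"delta_pos":[0,0,0.03],"yaw":0,"fingers":0}
    - {"delta_pos":[0,0,0.0333],"yaw":0,"fingers":0}
    - {"delta_pos":[0,0,0.0366],"yaw":0,"fingers":0}
    - {"delta_pos":[0,0,0.04],"yaw":0,"fingers":0}

```text
clock: 24.3
eef_pos: [0.5306, -0.0497, 0.074]
tool_rot: [0.636, 0.772, 0.0, 0.0]
ft_force: [-1.3, 0.8, 6.1]
grip_width: -0.0001
grasp_force: 2.8
```

Request:
jog_arm:
  deltas:
    - {"delta_pos":[0,0,0.0033],"yaw":0,"fingers":0}
    - {"delta_pos":[0,0,0.0066],"yaw":0,"fingers":0}

```text
clock: 24.5
eef_pos: [0.5306, -0.0497, 0.0721]
tool_rot: [0.636, 0.772, 0.0, 0.0]
ft_force: [-1.2, 0.2, 5.7]
grip_width: 0.0
grasp_force: 3.1
```

Request:
jog_arm:
  deltas:
    - {"delta_pos":[0,0,0.003],"yaw":0,"fingers":0}

```text
clock: 24.6
eef_pos: [0.5306, -0.0498, 0.0712]
tool_rot: [0.636, 0.772, 0.0, 0.0]
ft_force: [-1.5, 0.6, 8.4]
grip_width: 0.0002
grasp_force: 4.3
```

Request:
jog_arm:
  deltas:
    - {"delta_pos":[0,0,0.002],"yaw":0,"fingers":0}
    - {"delta_pos":[0,0,0.002],"yaw":0,"fingers":0}

```text
clock: 24.8
eef_pos: [0.5306, -0.0498, 0.071]
tool_rot: [0.636, 0.772, 0.0, 0.0]
ft_force: [-2.4, 0.6, 8.7]
grip_width: 0.0002
grasp_force: 4.4
```

Request:
jog_arm:
  deltas:
    - {"delta_pos":[0,0,0.0015],"yaw":0,"fingers":0}
    - {"delta_pos":[0,0,0.0015],"yaw":0,"fingers":0}

```text
clock: 25.0
eef_pos: [0.5306, -0.0498, 0.0709]
tool_rot: [0.636, 0.772, 0.0, 0.0]
ft_force: [-2.5, -0.4, 10.0]
grip_width: 0.0002
grasp_force: 5.2
```

At the stop with 10 N, the same as the first press. Letting up gently.

Request:
jog_arm:
  deltas:
    - {"delta_pos":[0,0,-0.005],"yaw":0,"fingers":0}
    - {"delta_pos":[0,0,-0.01],"yaw":0,"fingers":0}
    - {"delta_pos":[0,0,-0.02],"yaw":0,"fingers":0}
    - {"delta_pos":[0,0,-0.03],"yaw":0,"fingers":0}
    - {"delta_pos":[0,0,-0.06],"yaw":0,"fingers":0}
    - {"delta_pos":[0,0,-0.12],"yaw":0,"fingers":0}
    - {"delta_pos":[0,0,-0.25],"yaw":0,"fingers":0}
    - {"delta_pos":[0,0,-0.4],"yaw":0,"fingers":0}
    - {"delta_pos":[0,0,-0.4],"yaw":0,"fingers":0}
    - {"delta_pos":[0,0,-0.4],"yaw":0,"fingers":0}

```text
clock: 26.0
eef_pos: [0.5314, -0.0498, 0.1915]
tool_rot: [0.636, 0.772, 0.001, 0.001]
ft_force: [-0.2, -0.1, -0.3]
grip_width: 0.0003
grasp_force: 0.0
```

Run:
```python
from m2 import *
c=cap('wrist'); fit(c,'green',.06,.11,(.53,-.049),.06,'green')
c=cap('scene'); fit(c,'red',.045,.075,(.49,.27),.06,'red'); W=cloud(c)
for lab,(u,v) in dict(wax=(371,226),pl=(290,262)).items(): print(lab,np.round(W[v,u]*1000,1))
```

```text
green 2207 c 530.9 -49.0 wh 43.5 32.5 ang 12.0 z med 75.8 mean [530.6 -47.3]
red 200 c 492.2 270.2 wh 42.4 29.1 ang 3.4 z med 58.9 mean [492.4 269.5]
wax [669.5 155.   83.7]
pl [660.8  -4.7   9.7]
```

The green cell is caught, with its top at z≈76 mm (6 mm proud). The red cell stands in the tray, and the pliers and wax tube read where they were. Handing in.

```bash
python3 -c "
from workcell import bot
print(bot.job_done())"
```

```text
the job is handed in; nothing more can be done
None
```

The job is handed in, with no verdict returned: the green-capped cell is caught in the bay about 6 mm proud, the red-capped cell stands upright in the tray, both presses stopped at about 10 N, and the pliers and wax tube measured unmoved (I did not re-measure the jar, and nothing was seen to touch it).

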